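# Put the hub gauge away behind the thumb-latch gate

## Task

Put the small hub gauge away in the grey bay: press the red thumb pad so that the latch bar lifts out of its catch, swing the blue gate wide open, slide the gauge along the bench on its feet (do not lift it) through the doorway, and swing the gate fully shut so that the bar drops back into its catch. Do not shift the large hub gauge or the setting ring.

Things in the scene. Friction and masses are not known exactly. Their poses are not given: they have to be found in the camera images.
- bay: Grey bay fixed to the bench. Origin on the bench, middle of the doorway; x points into the bay, y to its left, z up. Inside 130 mm wide (y -65 to +65), back wall at x = 118 mm, walls 56 mm high, no floor. A dark flat roof covers it from x = 35 mm to the back, underside at 57, top at 66 mm. Wall flanges reach to y = +-98 mm.
- catch (a point): Top of the catch's steel tooth, 50 mm above the bench, at (-25, -89) mm in the bay's frame, same axes. The catch block, right of the doorway, fills x -55 to +18 mm and y -99 to -75 mm in the bay's frame. The outer side (-x) of the tooth is a ramp: when the gate is swung shut the latch nose rides up it by itself and drops in behind the tooth.
- gate (a joint): Angle of the blue gate, rad: 0 shut (at the start), up to 2.1 open. Hinged at the left of the doorway, it opens outwards: at pi/2 it points along -x of the bay, beyond that to the left. 140 mm long from the hinge, 6 mm thick, 54 mm high. The hinge is lightly stiff (0.03 N m): the gate stays where it is left. It cannot open while the latch bar is in its catch.
- gate_hinge (a point): Point on the gate's hinge line, 55 mm above the bench, at (-4, 70) mm in the bay's frame. It turns with the gate: its x axis is normal to the gate and points inwards (into the bay when shut); the gate runs along its -y axis.
- latch (a joint): Angle of the steel latch bar, rad: 0 resting in the catch, up to 0.36 with the pad pressed. It rocks on the outer face of the gate on a pin under a brass boss. The red thumb pad is on the hinge side of the pin, the weighted nose on the other. Pressing the pad (1 to 3 N) lifts the nose, which clears the tooth above 0.2 rad (pad middle 12 mm down). Let go, the bar falls back by its weight.
- latch_pin (a point): Front of the brass boss (18 mm diameter) on the latch bar's pin, a good place to push the gate shut: 105 mm from the hinge along the gate, 19 mm out from the gate's middle plane, 45 mm above the bench. The latch bar beside it stands out 14 mm.
- thumb_pad (a point): Middle of the red thumb pad's upper face: 49 mm above the bench at rest, up to 21 mm lower pressed; 45 mm from the hinge along the gate, 36 mm out from its middle plane. The pad is 52 mm long along the gate; between bar and the lip (upright, 12 mm high, at the pad's outer edge) is a trough 44 mm wide where a fingertip can press down and then pull the gate by the lip.
- small_gauge: Small hub gauge to be put away: dark disc of 94 mm diameter, its faces 15 and 21 mm above the bench, on four bolt feet 37 mm from the middle; origin on the bench under its middle. A bar handle, 22 mm wide, 70 mm long along the gauge's y axis, stands over the middle: underside 43, top 47 mm up, on end posts. Dragged by the handle it tips easily: push low on the rim. 0.3 to 0.6 kg.
- large_gauge: Large hub gauge, a bystander: dark disc of 114 mm diameter on feet, 38 mm high with its handle; origin on the bench under its middle.
- setting_ring: Pale setting ring lying flat, a bystander: 49 mm diameter, 17 mm high; origin on the bench under its middle.
Things that resemble listed ones, but are neither listed nor needed, are in the scene too. What is shaped like the small_gauge but orange is not meant.

How it is judged:
On the way, in this order (a step that is already met when the one before it is completed fails the run):
1. the latch bar is lifted out of its catch (value of joint latch above 0.17 rad), for 0.05 s.
2. the gate is swung wide open (value of joint gate above 1.4 rad), for 0.2 s.
3. the small gauge is in the doorway, on its feet (x of small_gauge in the frame of bay between 0.02 and 0.09 m and y of small_gauge in the frame of bay between -0.03 and 0.03 m and height (world z) of small_gauge below 0.01 m), for 0.1 s.
At the end, for the whole second after the job is handed in: The small gauge stands on its feet wholly inside the bay (its middle 42 to 80 mm behind the doorway, within 30 mm of the bay's middle line, upright), the gate is shut (under 0.04 rad), the latch bar has dropped into its catch (under 0.06 rad), and all is at rest (value of joint gate below 0.04 rad and value of joint latch below 0.06 rad and x of small_gauge in the frame of bay between 0.042 and 0.08 m and y of small_gauge in the frame of bay between -0.03 and 0.03 m and angle between small_gauge's own z axis and vertical below 0.08 rad and height (world z) of small_gauge below 0.008 m and linear speed of small_gauge below 0.02 m/s); the robot touches nothing.
It fails at once if the small gauge is lifted off the bench or tipped (height (world z) of small_gauge above 0.02 m or angle between small_gauge's own z axis and vertical above 0.3 rad).
It fails at once if the large gauge is shifted by more than 20 mm (distance of large_gauge from where it was at the start of the episode above 0.02 m).
It fails at once if the setting ring is shifted by more than 20 mm (distance of setting_ring from where it was at the start of the episode above 0.02 m).
It also fails if it takes over 72 s, if anything falls off the work surface, if the arm or the gripper's body presses on something with over 40 N, if the wrist force passes 120 N, or if a joint passes its speed limit or range.

## Robot

A 6-joint arm with a two-finger parallel gripper is mounted at the origin on a cart in front of the work surface, level with it; the furniture and walls round the work are solid. World frame = base frame: x ahead of the robot, y to its left, z up, the work surface at z = 0. Lengths are in m, angles in rad, forces in N, time in s.
With the tool pointing down it reaches from about 0.35 to 0.875 m from the base axis. Payload 4.2 kg.
Tool frame: the origin (TCP) lies between the finger pads; the fingertips stand 11 mm ahead of it and the grasp point (between the pads) lies 8 mm behind it (manip.tips_ahead is the distance from the TCP to the fingertips, in m); z points along the fingers, y is the line along which they close (so a half turn about z gives the same grasp; the last joint's range is limited). The gripper opens to 87 mm and grips with 3 to 60 N. Pads are 19 mm wide; open, the fingers measure 117 mm over their backs; the gripper's body (75 mm by 190 mm) begins 51 mm behind the grasp point.
Start: joints at [-0.967, 0.385, 0.008, 0, -1.194, -0.259], TCP at [0.211, -0.588, 0.234] pointing down, gripper open.
Joint ranges: [-3.14, 3.14], [-1.21, 2.06], [-1.07, 1.41], [-3.16, 2.05], [-2.99, -0.16], [-3.1, 3.1]. Speed limits (rad/s): [2.79, 2.79, 3.14, 3.14, 3.14, 3.14].

## Interface

Orientations are given as a 3x3 rotation matrix whose columns are the frame's x, y, z axes.
In Python, from station import manip gives the robot as it stands.
- The arm moves only by the tool arm_command, never from a script. Its argument "steps" is text: rows parted by semicolons, each of 6 numbers parted by spaces: the shift along the tool's x, y, z in mm, then the turn, a rotation vector about the tool's x, y, z in rad. A call has exactly 5 rows; each row is the pose to reach, as a shift and turn from the pose commanded when the call began, along the tool's axes at that moment; what a row does not reach only later rows make up. A row lasts 1/10 s, in which the tool goes at most 50 mm and 8.59 degrees, less where a joint would pass 70% of its speed; a pose out of reach is approached as far as the arm can. A call with a gripper value outside its range is refused whole. "claw" is the closure, from -1 (fully open) to 1 (shut), set as the call begins (left out, the last holds). The fingers move at their own pace and stop on an object; the grip force is fixed at half the most. Time passes only in rows, so rows that repeat a pose let the fingers close, or fill a call up. It gives the time, the measured TCP pose, the force, the opening and the grip force at its end, in the units of the state.
- manip.read_state(): the state, without advancing time (a new reading comes with each control period).
- manip.capture(name): name is "scene" or "side" or "wrist"; returns a dict with "img" (384x512x3 uint8, red, green, blue), "K" (3x3 intrinsics, pixels), "extrinsics" (4x4, takes a point from camera to world coordinates). Camera axes: x right, y up, looking along -z (the intrinsics and any distortion apply to the point x, -y, -z); pixel columns grow to the right and rows downward; lengths in m; the calibration is good to about 2 mm. A picture is of the moment at which its call begins. There is no depth.
- manip.close_job(): hands the job in; it is judged then, once.
The state is a dict: "time_s": time; "joint_pos": joint angles; "dq": joint speeds; "effort": joint torques, N m; "eef_pos": TCP position; "tool_rot": TCP orientation; "force": force on the tool from outside, world axes, zero at the start; "wrist_torque": the same for the moment, N m; "width": opening from 0.0 (shut) to 1.0 (fully open); "grasp_force": force on a finger pad.
Only numpy, scipy, OpenCV 4.12 (cv2) and the standard library are available. Lean on these libraries where they do the work, as an engineer would, in place of code of your own. Each camera call takes 0.05 s, during which the arm holds its last target. There are 200 camera calls.

## Working session

There is one attempt and no reset: what is moved stays moved. The work goes in short steps, Python scripts to look and compute and a tool call to move; the robot and the scene stay as the last step left them, time stands still between calls to the robot, and variables do not carry over. Pictures are saved under pics/ and viewed, at most 10 in all, crops included, and the job is handed in when it is done.

Besides the shell and the picture viewer there is one more tool, called as name(argument=value, ...), one argument or row to a line, values as JSON. arm_command: Moves the arm, as the interface text tells. Its arguments: {"type":"object","properties":{"steps":{"type":"string"},"claw":{"type":"number"}},"required":["steps"]}

```bash
mkdir -p pics; ls; python3 - <<'E'
from station import manip
import cv2,numpy as np,pickle
d={}
for n in("scene","side","wrist"):
    c=manip.capture(n);d[n]=c;print(n,c["K"].tolist(),np.round(c["extrinsics"],3).tolist(),[k for k in c])
pickle.dump(d,open("c0.pkl","wb"))
im=np.hstack([cv2.resize(d[n]["img"],(800,600)) for n in("scene",)])
cv2.imwrite("pics/a.png",im[:,:,::-1])
cv2.imwrite("pics/b.png",cv2.resize(d["side"]["img"],(800,600))[:,:,::-1])
s=manip.read_state();print(s)
E
```

```text
pics
scene [[452.6583025309651, 0.0, 251.50216010767917], [0.0, 452.6583025309651, 192.42862905976423], [0.0, 0.0, 1.0]] [[0.748, 0.489, -0.449, -0.255], [-0.664, 0.553, -0.503, -0.895], [0.003, 0.674, 0.739, 1.274], [0.0, 0.0, 0.0, 1.0]] ['img', 'K', 'extrinsics']
side [[378.7723885743926, 0.0, 253.0077304947561], [0.0, 378.7723885743926, 188.48396595895733], [0.0, 0.0, 1.0]] [[-0.957, 0.196, -0.211, 0.271], [-0.288, -0.612, 0.737, 0.783], [0.015, 0.766, 0.642, 0.788], [0.0, 0.0, 0.0, 1.0]] ['img', 'K', 'extrinsics']
wrist [[290.0491732885309, 0.0, 251.84827931623866], [0.0, 290.0491732885309, 193.49919784368268], [0.0, 0.0, 1.0]] [[-0.337, -0.899, -0.278, 0.135], [0.941, -0.322, -0.1, -0.614], [0.001, -0.296, 0.955, 0.384], [0.0, 0.0, 0.0, 1.0]] ['img', 'K', 'extrinsics']
{'time_s': 0.15, 'joint_pos': array([-9.67394628e-01,  3.85402688e-01,  6.96968160e-03, -3.30080055e-04,
       -1.19400724e+00, -2.58603756e-01]), 'dq': array([ 0.00031835, -0.00216429,  0.00289376,  0.00294183, -0.0008421 ,
       -0.00171668]), 'effort': array([-1.17017016e-04, -3.91052842e+01,  1.87586743e+01,  4.22231019e+00,
        1.23690933e-02, -1.26068776e-04]), 'eef_pos': array([ 0.21112626, -0.5878134 ,  0.23271211]), 'tool_rot': array([[-9.41184855e-01, -3.37891412e-01, -6.80098731e-04],
       [-3.37892074e-01,  9.41183623e-01,  1.52776517e-03],
       [ 1.23879055e-04,  1.66770941e-03, -9.99998602e-01]]), 'force': array([-0.44758531,  0.49260833, -0.31273051]), 'wrist_torque': array([-0.00183472, -0.02410432, -0.00303347]), 'grasp_force': 0.0, 'width': 1.0023344653926776}
```

View pics/a.png

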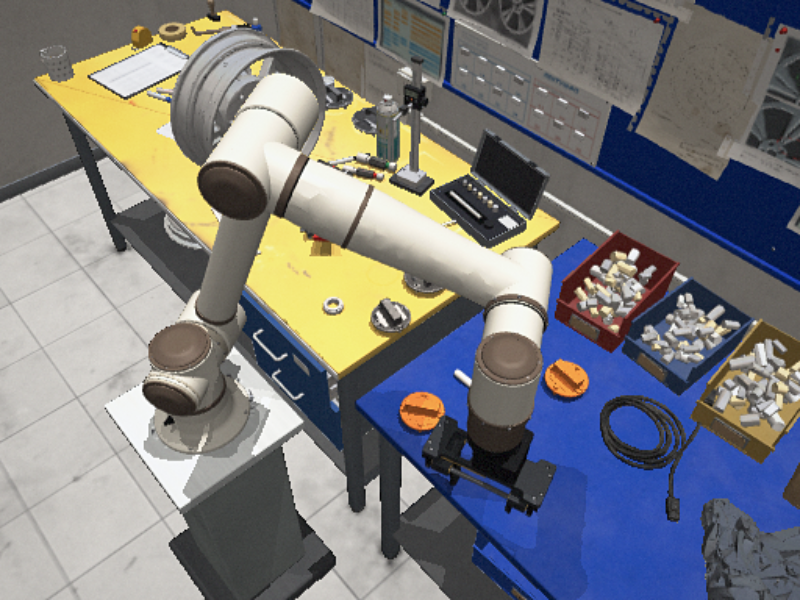

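View pics/b.png

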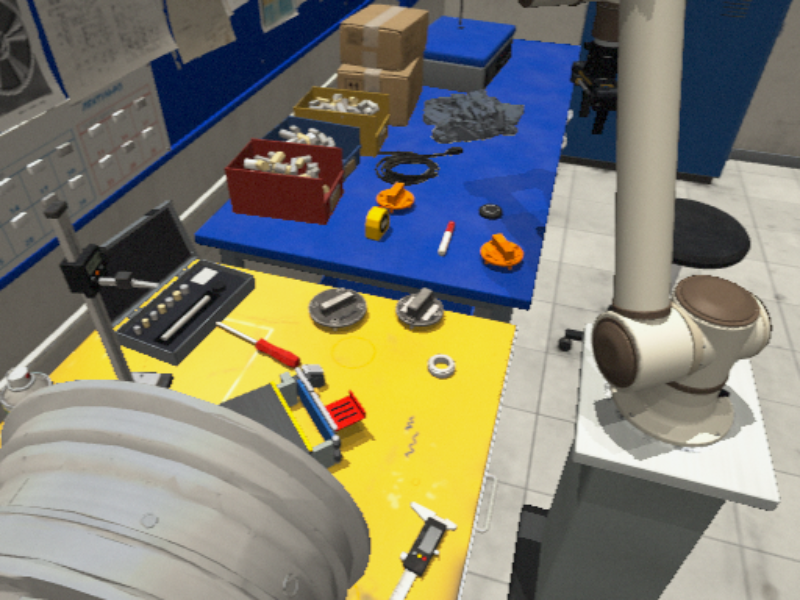

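The scene view shows the small gauge at about (390,315) px and the ring at (333,305); the arm hides the bay. The side view shows the gate at (318,408), the red pad at (345,410), the catch at (308,377), the small gauge at (420,307), the large gauge at (338,308) and the ring at (441,366).

```bash
cat > h.py <<'E'
import numpy as np,cv2,pickle
def ray(c,u,v):
    K=c["K"];E=np.array(c["extrinsics"]);d=np.array([(u-K[0,2])/K[0,0],-(v-K[1,2])/K[1,1],-1.])
    return E[:3,3],E[:3,:3]@d
def onz(c,u,v,z):
    o,d=ray(c,u,v);return o+d*(z-o[2])/d[2]
def proj(c,p):
    E=np.array(c["extrinsics"]);q=E[:3,:3].T@(np.array(p)-E[:3,3]);K=c["K"]
    return np.array([K[0,2]+K[0,0]*q[0]/-q[2],K[1,2]+K[1,1]*q[1]/q[2]])
E
python3 - <<'E'
from h import *
d=pickle.load(open("c0.pkl","rb"));c=d["side"];s=.64
for n,u,v,z in [("small handle",420,302,.047),("large",338,303,.038),("ring",441,366,.01),("pad",347,408,.049),("gatehingetop",335,440,.055),("gate free end top",299,380,.055),("tooth",310,372,.05)]:
    print(n,np.round(onz(c,u*s,v*s,z),3))
im=c["img"][205:315,120:312];cv2.imwrite("pics/c.png",cv2.resize(im,None,fx=4.1,fy=4.1,interpolation=cv2.INTER_CUBIC)[:,:,::-1])
E
```

```text
small handle [ 0.463 -0.061  0.047]
large [ 0.616 -0.019  0.038]
ring [0.391 0.056 0.01 ]
pad [0.506 0.225 0.049]
gatehingetop [0.5   0.292 0.055]
gate free end top [0.599 0.199 0.055]
tooth [0.591 0.173 0.05 ]
```

View pics/c.png

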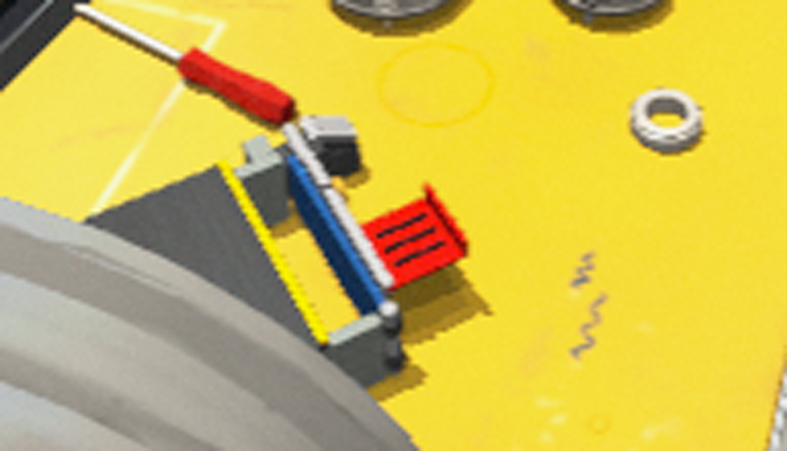

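The zoomed crop shows the hinge post at about (390,312), the latch bar crossing from (385,285) to (290,130), the catch at (330,140) and the red pad with its lip at (445,215). The bay opens toward the robot and to the right. Next I'll move the wrist camera above the doorway for a better look.

```bash
cat >> h.py <<'E'
from scipy.spatial.transform import Rotation as Ro
def Ry(yaw):  # tool down, tool x at yaw
    c,s=np.cos(yaw),np.sin(yaw);return np.array([[c,s,0],[s,-c,0],[0,0,-1.]])
def yawof(R): return np.arctan2(R[1,0],R[0,0])
def rows(R,p,tg):
    """tg: list of (pos,yaw); print calls of 5 rows, restarting the base each call"""
    tg=list(tg)
    while len(tg)%5: tg.append(tg[-1])
    for i in range(0,len(tg),5):
        o=[]
        for q,y in tg[i:i+5]:
            t=R.T@(np.array(q)-p);w=Ro.from_matrix(R.T@Ry(y)).as_rotvec()
            o.append(" ".join(f"{v:.0f}" for v in t*1000)+" "+" ".join(f"{v:.2f}" if abs(v)>.004 else "0" for v in w))
        print("; ".join(o));p,y=np.array(tg[i+4][0]),tg[i+4][1];R=Ry(y)
def line(p0,y0,p1,y1,n):
    p0=np.array(p0);p1=np.array(p1)
    return [(p0+(p1-p0)*k/n,y0+(y1-y0)*k/n) for k in range(1,n+1)]
E
python3 - <<'E'
from h import *
from station import manip
s=manip.read_state();R,p=s["tool_rot"],s["eef_pos"]
rows(R,p,line(p,yawof(R),[.47,.15,.30],np.radians(-44),20))
E
```

```text
-25 30 -3 0 0 -0.10; -49 61 -7 0 0 -0.20; -74 91 -10 0 0 -0.30; -99 121 -13 0 0 -0.41; -123 152 -17 0 0 -0.51
-36 15 -3 0 0 -0.10; -73 29 -7 0 0 -0.20; -109 44 -10 0 0 -0.30; -145 58 -13 0 0 -0.41; -181 73 -17 0 0 -0.51
-39 -5 -3 0 0 -0.10; -78 -10 -7 0 0 -0.20; -116 -15 -10 0 0 -0.30; -155 -20 -13 0 0 -0.41; -194 -25 -17 0 0 -0.51
-32 -23 -3 0 0 -0.10; -63 -46 -7 0 0 -0.20; -95 -69 -10 0 0 -0.30; -126 -93 -13 0 0 -0.41; -158 -116 -17 0 0 -0.51
```

arm_command(
  steps="-25 30 -3 0 0 -0.1; -49 61 -7 0 0 -0.2; -74 91 -10 0 0 -0.3; -99 121 -13 0 0 -0.41; -123 152 -17 0 0 -0.51",
  claw=1,
)

```text
time_s: 0.65
eef_pos: [0.2758, -0.402, 0.2502]
tool_rot: [[-0.653, -0.757, -0.001], [-0.757, 0.653, 0.001], [-0.0, 0.001, -1.0]]
force: [0.3, 1.0, 0.1]
width: 0.63
grasp_force: 0.0
```

arm_command(
  steps="-36 15 -3 0 0 -0.1; -73 29 -7 0 0 -0.2; -109 44 -10 0 0 -0.3; -145 58 -13 0 0 -0.41; -181 73 -17 0 0 -0.51",
)

```text
time_s: 1.15
eef_pos: [0.3393, -0.2175, 0.2675]
tool_rot: [[-0.201, -0.98, -0.0], [-0.98, 0.201, 0.0], [-0.0, 0.0, -1.0]]
force: [0.9, -0.8, 0.4]
width: 0.17
grasp_force: 0.0
```

arm_command(
  steps="-39 -5 -3 0 0 -0.1; -78 -10 -7 0 0 -0.2; -116 -15 -10 0 0 -0.3; -155 -20 -13 0 0 -0.41; -194 -25 -17 0 0 -0.51",
)

```text
time_s: 1.65
eef_pos: [0.4034, -0.0327, 0.2846]
tool_rot: [[0.304, -0.953, 0.0], [-0.953, -0.304, 0.0], [-0.0, -0.0, -1.0]]
force: [1.3, -0.8, -0.2]
width: 0.0
grasp_force: 0.0
```

arm_command(
  steps="-32 -23 -3 0 0 -0.1; -63 -46 -7 0 0 -0.2; -95 -69 -10 0 0 -0.3; -126 -93 -13 0 0 -0.41; -158 -116 -17 0 0 -0.51",
)

```text
time_s: 2.15
eef_pos: [0.4669, 0.1527, 0.3014]
tool_rot: [[0.73, -0.683, -0.001], [-0.683, -0.73, -0.0], [-0.0, 0.001, -1.0]]
force: [1.3, -1.6, -0.8]
width: 0.005
grasp_force: 0.0
```

```bash
python3 - <<'E'
from h import *
from station import manip
d={n:manip.capture(n) for n in("scene","side","wrist")}
pickle.dump(d,open("c1.pkl","wb"))
cv2.imwrite("pics/d.png",cv2.resize(d["wrist"]["img"],(800,600),interpolation=cv2.INTER_CUBIC)[:,:,::-1])
s=manip.read_state();print(s["time_s"],s["eef_pos"],np.degrees(yawof(s["tool_rot"])),s["joint_pos"],s["tool_rot"])
E
```

```text
2.3 [0.46719167 0.15299479 0.30082796] -43.2189595992064 [ 6.47370593e-01  1.11217386e-01 -1.91330308e-01 -2.85547734e-04
 -1.26956881e+00  1.69197797e-01] [[ 7.28741978e-01 -6.84787301e-01 -1.21751777e-03]
 [-6.84788207e-01 -7.28741914e-01 -5.78663350e-04]
 [-4.90994916e-04  1.25543808e-03 -9.99999091e-01]]
```

View pics/d.png

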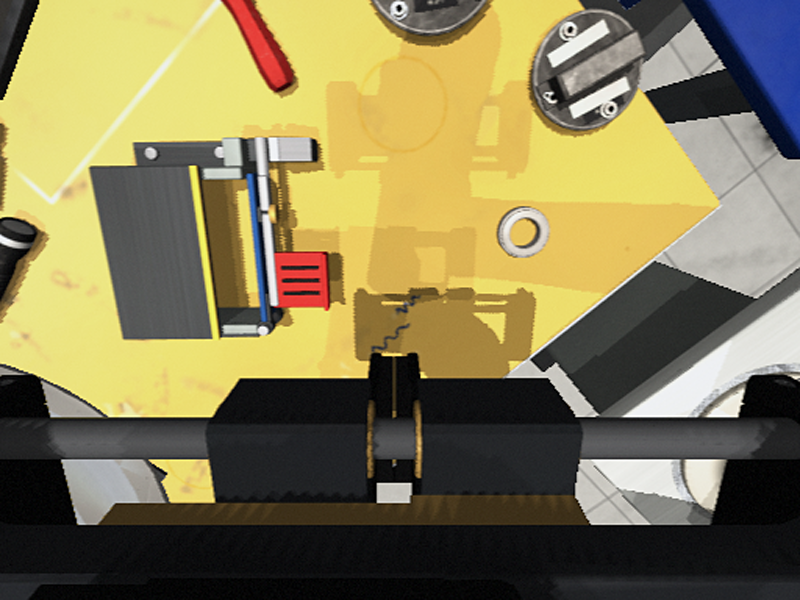

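The wrist view shows the roof corners at about (90,168), (199,166), (218,338) and (122,339), the hinge at (265,329), the red pad at (302,280) and the boss at (270,213). The ring is at (523,232), the small gauge at (587,70) and the large gauge at (430,5).

```bash
python3 - <<'E'
from h import *
d=pickle.load(open("c1.pkl","rb"));c=d["wrist"];s=.64
P=lambda u,v,z:onz(c,u*s,v*s,z)
cor=[P(90,168,.066),P(199,166,.066),P(218,338,.066),P(122,339,.066)]
hin=P(265,329,.055);print("hinge",hin)
for q in cor: print(np.round(q,4))
print("sizes",[np.linalg.norm(cor[i]-cor[(i+1)%4]) for i in range(4)])
yb=(cor[2]-cor[1]);yb/=np.linalg.norm(yb);xb=np.array([yb[1],-yb[0],0])
yb2=cor[3]-cor[0];print("yaw bay x from front/back/side edges deg",[np.degrees(np.arctan2(v[1],v[0])) for v in (xb,[yb2[1],-yb2[0]],cor[0]-cor[1],cor[3]-cor[2])])
# colours
for n in("wrist","side"):
    im=d[n]["img"];h=cv2.cvtColor(im,cv2.COLOR_RGB2HSV)
    m=cv2.inRange(h,(0,180,90),(6,255,255))|cv2.inRange(h,(174,180,90),(180,255,255))
    k,l,st,ce=cv2.connectedComponentsWithStats(m)
    for i in range(1,k):
        if st[i,4]>60:
            cn=cv2.findContours((l==i).astype(np.uint8),0,2)[0][0]
            print(n,st[i],ce[i],cv2.minAreaRect(cn))
    bl=cv2.inRange(h,(105,150,40),(125,255,255));k,l,st,ce=cv2.connectedComponentsWithStats(bl)
    for i in range(1,k):
        if 60<st[i,4]<4000: print("blue",n,st[i],ce[i],cv2.minAreaRect(cv2.findContours((l==i).astype(np.uint8),0,2)[0][0]))
print("ring",P(523,232,.017),"small top",P(598,68,.047),"disc",P(587,70,.021),"boss",P(272,213,.045),"tooth",P(262,143,.05))
E
```

```text
hinge [0.50195881 0.28946156 0.055     ]
[0.6951 0.2843 0.066 ]
[0.6351 0.218  0.066 ]
[0.5262 0.3222 0.066 ]
[0.5856 0.3871 0.066 ]
sizes [np.float64(0.08940587407512723), np.float64(0.1507719256346758), np.float64(0.0880377670621191), np.float64(0.1501712078929193)]
yaw bay x from front/back/side edges deg [np.float64(46.272066171968554), np.float64(46.78835996321621), np.float64(47.906843902995234), np.float64(47.53720548174376)]
wrist [ 142    0   46   58 1007] [166.69215492  27.62164846] ((165.53977966308594, 25.012115478515625), (66.29412078857422, 17.999998092651367), 61.92750930786133)
wrist [175 161  36  38 967] [193.41054809 178.19338159] ((192.99826049804688, 179.0587615966797), (34.98487091064453, 36.984004974365234), 1.6846843957901)
blue wrist [ 444    0   68  101 3371] [489.74695936  34.0694156 ] ((477.5, 50.0), (100.0, 67.0), 90.0)
blue wrist [158 111  13  95 366] [164.62021858 156.80874317] ((164.5670166015625, 157.94534301757812), (94.7176742553711, 4.641141414642334), 84.49451446533203)
side [164 217  27  18 205] [177.46341463 225.72682927] ((177.29190063476562, 22
[... 1173 characters left out ...]
10025024414)
blue side [206 177  56  15 281] [232.4341637  183.89323843] ((233.25, 184.25001525878906), (55.89310073852539, 5.4912519454956055), 11.309932708740234)
blue side [282 192  22  10 111] [292.79279279 196.28828829] ((292.11236572265625, 196.1797637939453), (21.58651351928711, 5.396628379821777), 12.994616508483887)
blue side [191 243  22  39 239] [200.93723849 263.35146444] ((200.11761474609375, 262.0293884277344), (42.01715087890625, 6.345447540283203), 59.036251068115234)
ring [0.39695446 0.05273504 0.017     ] small top [ 0.46885594 -0.07059587  0.047     ] disc [ 0.47023693 -0.07370612  0.021     ] boss [0.57091997 0.20801435 0.045     ] tooth [0.61532114 0.1698865  0.05      ]
```

```bash
cat >> h.py <<'E'
A=np.radians(47);BX=np.array([np.cos(A),np.sin(A),0]);BY=np.array([-np.sin(A),np.cos(A),0]);BO=np.array([.5568,.2445,0])
def b2w(x,y,z): return BO+BX*x/1e3+BY*y/1e3+np.array([0,0,z/1e3])
def w2b(p): q=np.array(p)-BO;return np.round([q@BX*1e3,q@BY*1e3,p[2]*1e3],1)
E
python3 - <<'E'
from h import *
from station import manip
d=pickle.load(open("c1.pkl","rb"));c=d["wrist"];s=.64
P=lambda u,v,z:onz(c,u*s,v*s,z)
print("pad",b2w(-40,25,49),"meas",onz(c,193,178.6,.051),onz(d["side"],221,263,.051))
for n,q in dict(ring=P(523,232,.017),small=P(587,70,.021),large=P(430,-10,.02),wheel0=P(100,395,0),wheel1=P(10,368,0),wheel2=P(170,495,0)).items(): print(n,q,w2b(q))
for n,q in dict(hinge=b2w(-4,70,55),tooth=b2w(-25,-89,50),boss=b2w(-23,-35,45),fl=b2w(0,-98,56)).items(): print(n,np.round(proj(c,q)/s),np.round(proj(d["side"],q)/s))
st=manip.read_state();R,p=st["tool_rot"],st["eef_pos"]
y=np.radians(-43)
rows(R,p,line(p,yawof(R),b2w(-40,25,100),y,5)+line(b2w(-40,25,100),y,b2w(-40,25,63),y,5))
E
```

```text
pad [0.51123622 0.23229581 0.049     ] meas [0.51159526 0.23081143 0.051     ] [0.50594718 0.23324043 0.051     ]
ring [0.39695446 0.05273504 0.017     ] [-249.3  -13.9   17. ]
small [ 0.47023693 -0.07370612  0.021     ] [-291.8 -153.7   21. ]
large [ 0.6071741  -0.01483914  0.02      ] [-155.3 -213.7   20. ]
wheel0 [0.5712591 0.5084337 0.       ] [202.9 169.4   0. ]
wheel1 [0.65833638 0.55319224 0.        ] [295.  136.3   0. ]
wheel2 [0.43313092 0.55744467 0.        ] [144.5 303.9   0. ]
hinge [264. 328.] [334. 438.]
tooth [275. 149.] [304. 367.]
boss [279. 213.] [317. 391.]
fl [242. 137.] [288. 367.]
-4 -18 40 0 0 0; -9 -35 80 0 0 0; -13 -53 120 0 0 0; -18 -71 161 0 0 0; -22 -88 201 0 0 0
0 0 7 0 0 0; 0 0 15 0 0 0; 0 0 22 0 0 0; 0 0 30 0 0 0; 0 0 37 0 0 0
```

arm_command(
  steps="-4 -18 40 0 0 0; -9 -35 80 0 0 0; -13 -53 120 0 0 0; -18 -71 161 0 0 0; -22 -88 201 0 0 0",
)

```text
time_s: 2.8
eef_pos: [0.5113, 0.2297, 0.0992]
tool_rot: [[0.726, -0.688, -0.0], [-0.688, -0.726, -0.0], [-0.0, 0.0, -1.0]]
force: [0.3, 0.5, 0.6]
width: 0.008
grasp_force: 0.0
```

arm_command(
  steps="0 0 8 0 0 0; 0 0 16 0 0 0; 0 0 24 0 0 0; 0 0 32 0 0 0; 0 0 37 0 0 0",
)

```text
time_s: 3.3
eef_pos: [0.5115, 0.23, 0.0642]
tool_rot: [[0.727, -0.687, 0.001], [-0.687, -0.727, 0.001], [0.0, -0.002, -1.0]]
force: [-0.4, 0.3, 0.3]
width: 0.006
grasp_force: 0.0
```

arm_command(
  steps="0 0 4 0 0 0; 0 0 8 0 0 0; 0 0 12 0 0 0; 0 0 16 0 0 0; 0 0 19 0 0 0",
)

```text
time_s: 3.8
eef_pos: [0.5115, 0.2304, 0.0444]
tool_rot: [[0.727, -0.687, 0.0], [-0.687, -0.727, 0.0], [0.0, -0.0, -1.0]]
force: [0.7, 1.3, 0.7]
width: 0.006
grasp_force: 0.4
```

```bash
python3 - <<'E'
from h import *
from station import manip
d={n:manip.capture(n) for n in("side","wrist")}
pickle.dump(d,open("c2.pkl","wb"))
w=cv2.resize(d["wrist"]["img"],(400,300));sd=cv2.resize(d["side"]["img"][190:310,110:270],(400,300),interpolation=cv2.INTER_CUBIC)
cv2.imwrite("pics/e.png",np.hstack([w,sd])[:,:,::-1])
s=manip.read_state();print(s["time_s"],w2b(s["eef_pos"]),np.degrees(yawof(s["tool_rot"])),s["force"])
E
```

```text
3.9 [-41.4  23.6  44.1] -43.35938237256582 [-0.70102249 -0.02910595  0.27390645]
```

View pics/e.png

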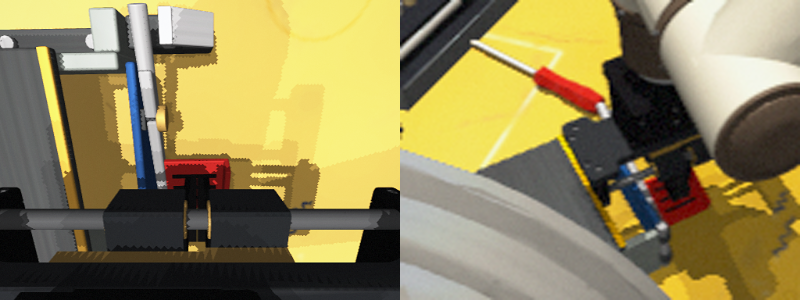

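The left half shows the fingertip in the pad trough at (195,190), with the bar nose raised at about (140,20). Now I'll pull along the hinge arc.

arm_command(
  steps="0 3 1 0 0 0; 0 6 2 0 0 0; -2 8 2 0 0 0.05; -4 10 2 0 0 0.1; -9 14 2 0 0 0.2",
)

```text
time_s: 4.4
eef_pos: [0.4959, 0.2265, 0.0429]
tool_rot: [[0.574, -0.819, 0.002], [-0.819, -0.574, 0.001], [0.0, -0.002, -1.0]]
force: [0.6, 0.7, 1.1]
width: 0.006
grasp_force: 0.8
```

```bash
python3 - <<'E'
from h import *
from station import manip
d={n:manip.capture(n) for n in("side","wrist")}
w=cv2.resize(d["wrist"]["img"],(400,300));sd=cv2.resize(d["side"]["img"][190:310,110:270],(400,300),interpolation=cv2.INTER_CUBIC)
cv2.imwrite("pics/f.png",np.hstack([w,sd])[:,:,::-1])
s=manip.read_state();p=w2b(s["eef_pos"]);print(s["time_s"],p,np.degrees(yawof(s["tool_rot"])),s["force"])
y=yawof(s["tool_rot"]);R=s["tool_rot"];c=R.T@(b2w(-4,70,0)-s["eef_pos"])*1e3;print("hinge in tool",c)
for t in (.1,.2,.3,.4,.5):
    q=Ro.from_euler("z",t).as_matrix();print(np.round(c-q@c,1)[:2],t)
E
```

```text
4.5 [-56.4  33.   42.5] -54.81665259742854 [-0.69786949  0.54766878  1.10737939]
hinge in tool [-46.88590562 -43.75037256  42.50376355]
[-4.6  4.5] 0.1
[-9.6  8.4] 0.2
[-15.   11.9] 0.3
[-20.7  14.8] 0.4
[-26.7  17.1] 0.5
```

View pics/f.png

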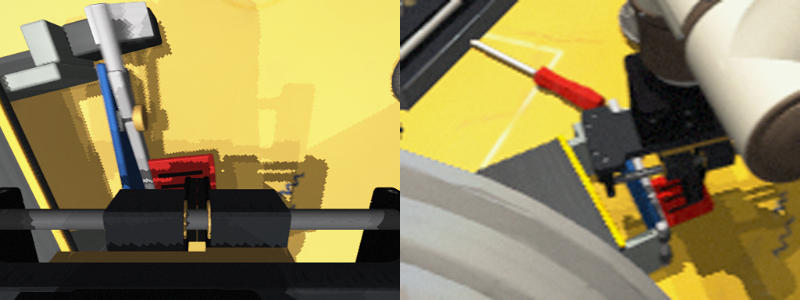

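The left view shows the gate about 12° open relative to the roof edge, so it follows. I'll carry on along the arc.

arm_command(
  steps="-5 4 0 0 0 0.1; -10 8 0 0 0 0.2; -15 12 0 0 0 0.3; -21 15 0 0 0 0.4; -27 17 0 0 0 0.5",
)

```text
time_s: 5.0
eef_pos: [0.466, 0.2388, 0.0429]
tool_rot: [[0.112, -0.994, 0.001], [-0.994, -0.112, 0.001], [-0.001, -0.001, -1.0]]
force: [-0.2, -0.4, 0.7]
width: 0.006
grasp_force: 0.7
```

arm_command(
  steps="-5 4 0 0 0 0.1; -10 8 0 0 0 0.2; -15 12 0 0 0 0.3; -21 15 0 0 0 0.4; -27 17 0 0 0 0.5",
)

```text
time_s: 5.5
eef_pos: [0.4459, 0.2635, 0.0427]
tool_rot: [[-0.378, -0.926, 0.0], [-0.926, 0.378, 0.0], [-0.0, -0.0, -1.0]]
force: [0.3, -0.3, 0.6]
width: 0.003
grasp_force: 0.7
```

```bash
python3 - <<'E'
from h import *
from station import manip
d={n:manip.capture(n) for n in("side","wrist")}
w=cv2.resize(d["wrist"]["img"],(400,300));sd=cv2.resize(d["side"]["img"][190:310,110:270],(400,300),interpolation=cv2.INTER_CUBIC)
cv2.imwrite("pics/g.png",np.hstack([w,sd])[:,:,::-1])
s=manip.read_state();p=w2b(s["eef_pos"]);print(s["time_s"],p,np.degrees(yawof(s["tool_rot"])),s["force"],s["joint_pos"])
y=yawof(s["tool_rot"]);R=s["tool_rot"];c=R.T@(b2w(-4,70,0)-s["eef_pos"])*1e3;print("hinge in tool",c)
for t in (.1,.2,.3,.4,.5):
    q=Ro.from_euler("z",t).as_matrix();print(np.round(c-q@c,1)[:2],t)
E
```

```text
5.6 [-61.5  94.4  42.7] -111.95539215110314 [0.01392602 0.9485273  0.71572026] [ 8.48097970e-01  4.32526508e-01 -4.86564472e-01 -7.77919719e-05
 -6.51224522e-01 -1.23123002e+00]
hinge in tool [-44.90983976 -43.46704783  42.68240072]
[-4.6  4.3] 0.1
[-9.5  8.1] 0.2
[-14.9  11.3] 0.3
[-20.5  14.1] 0.4
[-26.3  16.2] 0.5
```

View pics/g.png

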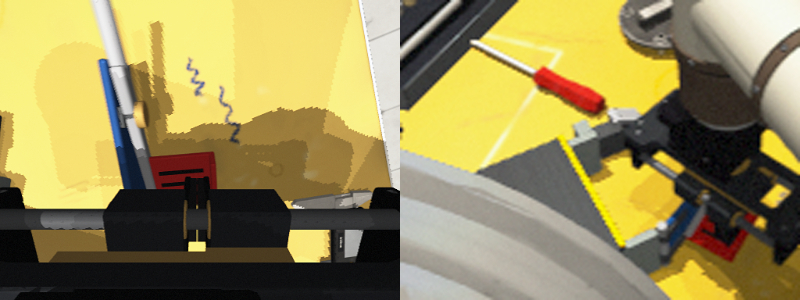

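The gate follows and is now at about 1.15 rad.

arm_command(
  steps="-6 5 0 0 0 0.12; -12 9 0 0 0 0.24; -18 13 0 0 0 0.36; -25 16 0 0 0 0.48; -32 18 0 0 0 0.6",
)

```text
time_s: 6.1
eef_pos: [0.4412, 0.2994, 0.0425]
tool_rot: [[-0.834, -0.551, -0.0], [-0.551, 0.834, -0.001], [0.001, -0.0, -1.0]]
force: [0.8, -0.5, 0.8]
width: 0.005
grasp_force: 0.9
```

arm_command(
  steps="0 0 0 0 0 0; 0 0 0 0 0 0; 0 0 -10 0 0 0; 0 0 -50 0 0 0; 0 0 -90 0 0 0",
)

```text
time_s: 6.6
eef_pos: [0.4404, 0.2985, 0.1332]
tool_rot: [[-0.833, -0.554, -0.002], [-0.554, 0.833, -0.003], [0.004, -0.001, -1.0]]
force: [0.5, 2.1, 0.0]
width: 0.003
grasp_force: 0.0
```

```bash
python3 - <<'E'
from h import *
from station import manip
s=manip.read_state();R,p=s["tool_rot"],s["eef_pos"];print(s["time_s"],w2b(p),np.degrees(yawof(R)),s["joint_pos"])
# view pose between gauge and bay
rows(R,p,line(p,yawof(R),b2w(-330,-120,200),np.radians(-133),10))
E
```

```text
6.6 [-39.8 122.  133.2] -146.38197087932622 [ 9.00737024e-01  3.27770574e-01 -3.56859684e-01 -5.39414962e-05
 -8.89868337e-01 -1.88475207e+00]
23 -30 -7 0 0 -0.02; 45 -61 -13 0 0 -0.05; 68 -91 -20 0 0 -0.07; 91 -121 -26 0 0 -0.09; 113 -151 -33 0 0 -0.12
26 -27 -7 0 0 -0.02; 52 -55 -13 0 0 -0.05; 78 -82 -20 0 0 -0.07; 104 -110 -27 0 0 -0.09; 130 -137 -33 0 0 -0.12
```

arm_command(
  steps="23 -30 -7 0 0 -0.02; 45 -61 -13 0 0 -0.05; 68 -91 -20 0 0 -0.07; 91 -121 -26 0 0 -0.09; 113 -151 -33 0 0 -0.12",
  claw=-0.38,
)

```text
time_s: 7.1
eef_pos: [0.4292, 0.1095, 0.1662]
tool_rot: [[-0.76, -0.65, -0.001], [-0.65, 0.76, -0.0], [0.001, 0.0, -1.0]]
force: [1.2, 0.8, -0.3]
width: 0.377
grasp_force: 0.0
```

arm_command(
  steps="26 -27 -7 0 0 -0.02; 52 -55 -13 0 0 -0.05; 78 -82 -20 0 0 -0.07; 104 -110 -27 0 0 -0.09; 130 -137 -33 0 0 -0.12",
)

```text
time_s: 7.6
eef_pos: [0.419, -0.0788, 0.1995]
tool_rot: [[-0.676, -0.737, 0.0], [-0.737, 0.676, 0.0], [-0.0, -0.0, -1.0]]
force: [0.6, -0.0, -0.2]
width: 0.685
grasp_force: 0.0
```

```bash
python3 - <<'E'
from h import *
from station import manip
d={n:manip.capture(n) for n in("side","wrist")}
pickle.dump(d,open("c3.pkl","wb"))
w=cv2.resize(d["wrist"]["img"],(400,300));sd=cv2.resize(d["side"]["img"][160:310,110:310],(400,300),interpolation=cv2.INTER_CUBIC)
cv2.imwrite("pics/i.png",np.hstack([w,sd])[:,:,::-1])
s=manip.read_state();p=w2b(s["eef_pos"]);print(s["time_s"],p,np.degrees(yawof(s["tool_rot"])),s["width"],s["joint_pos"])
E
```

```text
7.7 [-331.5 -120.7  199.7] -132.91496277539574 0.688639347848455 [ 1.94927893e-01  7.25140747e-02 -5.01150291e-01  3.99461582e-04
 -9.96276297e-01 -9.44152421e-01]
```

View pics/i.png

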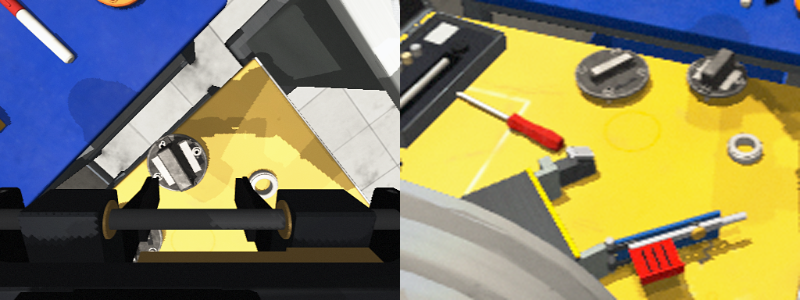

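The left view shows the small gauge disc centred at (177.5,163.5) and the ring at (263,184). The right view shows the gate wide open, with its bar end at (745,217).

```bash
python3 - <<'E'
from h import *
from station import manip
d=pickle.load(open("c3.pkl","rb"));c=d["wrist"];f=1.28
g=onz(c,177.5*f,163.5*f,.018);print("gauge wrist",g,w2b(g),"diam",np.linalg.norm(onz(c,147*f,163.5*f,.018)-onz(c,208*f,163.5*f,.018)))
h=onz(c,177*f,160*f,.047);print("handle",h)
g2=onz(d["side"],268.5,198.5,.02);print("side",g2,w2b(g2)); r=onz(c,263*f,184*f,.017);print("ring",r,w2b(r))
L=onz(d["side"],(613-400)/2+110,75/2+160,.02);print("large",w2b(L))
for t in(1.5,1.6,1.7,1.8,1.9):
    dr=-np.cos(t)*BY-np.sin(t)*BX; q=b2w(-4,70,54)+.14*dr; print(t,w2b(q),(proj(d["side"],q)-[110,160])*2+[400,0])
E
```

```text
gauge wrist [ 0.47039794 -0.07122808  0.018     ] [-289.8 -152.1   18. ] diam 0.09576278830709098
handle [ 0.45797503 -0.08155834  0.047     ]
side [ 0.46439812 -0.06726274  0.02      ] [-291. -145.   20.]
ring [0.39356701 0.0481485  0.017     ] [-254.9  -14.5   17. ]
large [-154.3 -226.9   20. ]
1.5 [-143.6   60.1   54. ] [705.27152077 189.81251111]
1.6 [-143.9   74.1   54. ] [711.36194274 197.37147131]
1.7 [-142.8   88.    54. ] [716.58577998 205.50166671]
1.8 [-140.3  101.8   54. ] [720.87100821 214.15112687]
1.9 [-136.5  115.3   54. ] [724.14840033 223.25999133]
```

```bash
cat > push.py <<'E'
from h import *
def bez(P,n):
    P=np.array(P,float);t=np.linspace(0,1,2001)[:,None]
    C=(1-t)**3*P[0]+3*(1-t)**2*t*P[1]+3*(1-t)*t*t*P[2]+t**3*P[3]
    T=np.gradient(C,axis=0);s=np.r_[0,np.cumsum(np.linalg.norm(np.diff(C,axis=0),axis=1))]
    i=np.searchsorted(s,np.linspace(0,s[-1],n+1));i=np.minimum(i,2000)
    return C[i],np.arctan2(T[i,1],T[i,0]),s[-1]
def pose(c,h,back,z):
    f=np.array([np.cos(h),np.sin(h)]);q=c-back*f
    return b2w(q[0],q[1],z),A+h-np.pi
E
python3 - <<'E'
from push import *
from station import manip
C,H,L=bez([(-290,-151),(-190,-80),(-120,0),(20,0)],35);print(L,"ring",np.linalg.norm(C-[-252,-14],axis=1).min(),"large",np.linalg.norm(C-[-155,-220],axis=1).min(),np.degrees(H[::5]))
print(C[::5])
s=manip.read_state();R,p=s["tool_rot"],s["eef_pos"];y=yawof(R)
p1,y1=pose(C[0],H[0],61,100);p2,_=pose(C[0],H[0],61,21);p3,_=pose(C[0],H[0],46,21)
rows(R,p,line(p,y,p1,y1,5)+line(p1,y1,p2,y1,5)+[pose(C[0],H[0],61-3*k,21) for k in range(1,6)]+[pose(C[k],H[k],46,21) for k in range(1,36)])
E
```

```text
352.65932791954395 ring 86.4380160421599 large 136.23704000130633 [3.53805183e+01 3.74940147e+01 3.71244925e+01 3.37853373e+01
 2.72857377e+01 1.83373054e+01 8.67079832e+00 1.63712788e-02]
[[-290.         -151.        ]
 [-249.4896     -120.895016  ]
 [-209.4953375   -90.16219712]
 [-168.71657296  -60.84092154]
 [-125.42874989  -35.04950988]
 [ -79.0727263   -15.41531949]
 [ -30.1577483    -3.68865391]
 [  20.            0.        ]]
2 -13 20 0 0 -0.12; 3 -26 40 0 0 -0.25; 5 -39 60 0 0 -0.37; 7 -52 80 0 0 -0.49; 8 -66 100 0 0 -0.62
0 0 16 0 0 0; 0 0 32 0 0 0; 0 0 47 0 0 0; 0 0 63 0 0 0; 0 0 79 0 0 0
-3 0 0 0 0 0; -6 0 0 0 0 0; -9 0 0 0 0 0; -12 0 0 0 0 0; -15 0 0 0 0 0
-10 -0 0 0 0 -0.01; -20 -1 0 0 0 -0.02; -30 -1 0 0 0 -0.03; -40 -1 0 0 0 -0.03; -50 -1 0 0 0 -0.04
-10 -0 0 0 0 0; -20 -0 0 0 0 0; -30 -0 0 0 0 0; -40 0 0 0 0 0; -50 0 0 0 0 0.01
-10 0 0 0 0 0.01; -20 1 0 0 0 0.02; -30 1 0 0 0 0.03; -40 1 0 0 0 0.04; -50 1 0 0 0 0.06
-10 1 0 0 0 0.02; -20 1 0 0 0 0.04; -30 2 0 0 0 0.06; -41 2 0 0 0 0.09; -51 3 0 0 0 0.11
-10 1 0 0 0 0.03; -20 2 0 0 0 0.06; -30 3 0 0 0 0.09; -41 3 0 0 0 0.12; -51 3 0 0 0 0.16
-10 1 0 0 0 0.03; -20 2 0 0 0 0.07; -30 3 0 0 0 0.10; -41 3 0 0 0 0.14; -51 3 0 0 0 0.17
-10 1 0 0 0 0.03; -20 2 0 0 0 0.06; -30 3 0 0 0 0.09; -41 3 0 0 0 0.12; -51 3 0 0 0 0.15
```

arm_command(
  steps="2 -13 20 0 0 -0.12; 3 -26 40 0 0 -0.25; 5 -39 60 0 0 -0.37; 7 -52 80 0 0 -0.49; 8 -66 100 0 0 -0.62",
)

```text
time_s: 8.2
eef_pos: [0.4627, -0.1278, 0.0981]
tool_rot: [[-0.119, -0.993, -0.0], [-0.993, 0.119, 0.0], [-0.0, 0.0, -1.0]]
force: [0.1, 0.8, 0.3]
width: 0.688
grasp_force: 0.0
```

arm_command(
  steps="0 0 16 0 0 0; 0 0 32 0 0 0; 0 0 47 0 0 0; 0 0 63 0 0 0; 0 0 79 0 0 0",
)

```text
time_s: 8.7
eef_pos: [0.4628, -0.1274, 0.0193]
tool_rot: [[-0.124, -0.992, -0.0], [-0.992, 0.124, 0.0], [-0.0, 0.0, -1.0]]
force: [0.4, 0.2, 0.3]
width: 0.69
grasp_force: 0.0
```

```bash
python3 - <<'E'
from h import *
from station import manip
d={n:manip.capture(n) for n in("side","wrist")}
pickle.dump(d,open("c4.pkl","wb"))
w=cv2.resize(d["wrist"]["img"],(400,300));sd=cv2.resize(d["side"]["img"][160:310,110:310],(400,300),interpolation=cv2.INTER_CUBIC)
cv2.imwrite("pics/j.png",np.hstack([w,sd])[:,:,::-1])
s=manip.read_state();p=w2b(s["eef_pos"]);print(s["time_s"],p,np.degrees(yawof(s["tool_rot"])),s["width"],s["force"])
E
```

```text
8.8 [-337.2 -183.7   18.1] -97.15487799623868 0.690838812276429 [-1.58555873  0.7500881   0.06339917]
```

View pics/j.png

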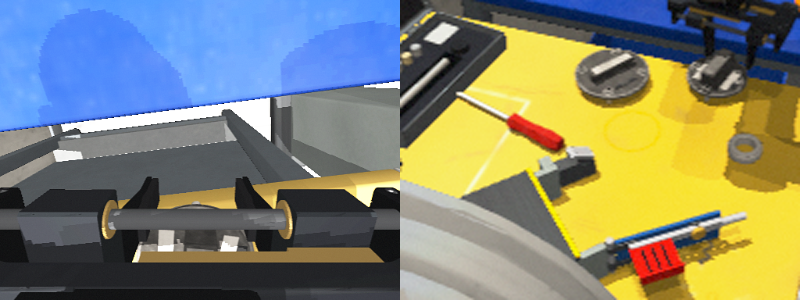

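The fingers straddle the gauge's rear rim, with the gauge centred between them at about (200,215). Now I push.

arm_command(
  steps="-2 0 -1 0 0 0; -4 0 -2 0 0 0; -7 0 -2 0 0 0; -10 0 -2 0 0 0; -13 0 -2 0 0 0",
)

```text
time_s: 9.3
eef_pos: [0.4646, -0.1148, 0.022]
tool_rot: [[-0.125, -0.992, -0.0], [-0.992, 0.125, -0.0], [0.0, -0.0, -1.0]]
force: [-0.4, -2.1, 1.0]
width: 0.691
grasp_force: 1.5
```

arm_command(
  steps="-10 0 0 0 0 -0.01; -20 -1 0 0 0 -0.02; -30 -1 0 0 0 -0.03; -40 -1 0 0 0 -0.03; -50 -1 0 0 0 -0.04",
)

```text
time_s: 9.8
eef_pos: [0.4721, -0.0644, 0.0216]
tool_rot: [[-0.085, -0.996, 0.0], [-0.996, 0.085, -0.0], [0.0, -0.0, -1.0]]
force: [-0.4, -4.0, 2.2]
width: 0.689
grasp_force: 2.1
```

arm_command(
  steps="-10 0 0 0 0 0; -20 0 0 0 0 0; -30 0 0 0 0 0; -40 0 0 0 0 0; -50 0 0 0 0 0.01",
)

```text
time_s: 10.3
eef_pos: [0.476, -0.0147, 0.0215]
tool_rot: [[-0.096, -0.995, -0.001], [-0.995, 0.096, -0.0], [0.0, 0.001, -1.0]]
force: [-0.6, -3.5, 4.1]
width: 0.691
grasp_force: 2.3
```

arm_command(
  steps="-10 0 0 0 0 0.01; -20 1 0 0 0 0.02; -30 1 0 0 0 0.03; -40 1 0 0 0 0.04; -50 1 0 0 0 0.06",
)

```text
time_s: 10.8
eef_pos: [0.4797, 0.035, 0.0214]
tool_rot: [[-0.156, -0.988, -0.001], [-0.988, 0.156, -0.0], [0.0, 0.001, -1.0]]
force: [-0.7, -3.1, 3.5]
width: 0.69
grasp_force: 2.3
```

```bash
python3 - <<'E'
from push import *
from station import manip
d={n:manip.capture(n) for n in("side","wrist")}
pickle.dump(d,open("c5.pkl","wb"))
w=cv2.resize(d["wrist"]["img"],(400,300));sd=cv2.resize(d["side"]["img"][160:310,110:310],(400,300),interpolation=cv2.INTER_CUBIC)
cv2.imwrite("pics/k.png",np.hstack([w,sd])[:,:,::-1])
s=manip.read_state();R,p=s["tool_rot"],s["eef_pos"];print(s["time_s"],w2b(p),np.degrees(yawof(R)),s["width"],s["force"])
C,H,L=bez([(-290,-151),(-190,-80),(-120,0),(20,0)],35)
print("expected",w2b(pose(C[15],H[15],46,20)[0]),C[15],"est gauge centre",w2b(p-.046*R[:,0]))
rows(R,p,[pose(C[k],H[k],46,20) for k in range(16,36)])
E
```

```text
10.9 [-204.7  -86.3   21.3] -98.88290539827891 0.6900123617850747 [ 0.0505972  -1.01888651 -0.04277829]
expected [-206.9  -86.4   20. ] [-168.71657296  -60.84092154] est gauge centre [-166.7  -60.5   21.4]
-8 2 1 0 0 0.02; -18 2 1 0 0 0.04; -29 3 1 0 0 0.07; -39 3 1 0 0 0.09; -49 3 1 0 0 0.12
-10 1 0 0 0 0.03; -20 2 0 0 0 0.06; -30 3 0 0 0 0.09; -41 3 0 0 0 0.12; -51 3 0 0 0 0.16
-10 1 0 0 0 0.03; -20 2 0 0 0 0.07; -30 3 0 0 0 0.10; -41 3 0 0 0 0.14; -51 3 0 0 0 0.17
-10 1 0 0 0 0.03; -20 2 0 0 0 0.06; -30 3 0 0 0 0.09; -41 3 0 0 0 0.12; -51 3 0 0 0 0.15
```

View pics/k.png

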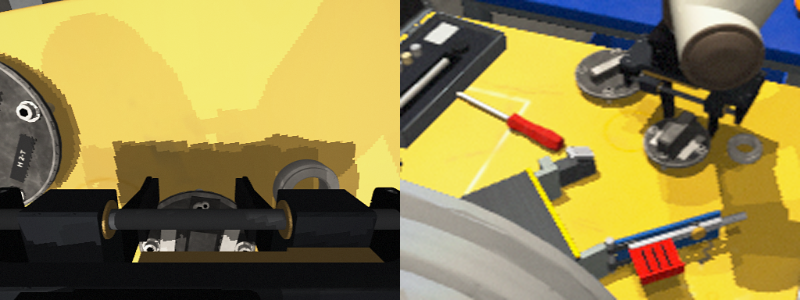

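The gauge sits cradled between the fingers (side crop, about (678,148)), and the ring and large gauge are untouched. I continue along the path. That was my tenth picture, so the remaining checks are numeric.

arm_command(
  steps="-8 1 1 0 0 0.02; -18 2 1 0 0 0.04; -29 3 1 0 0 0.07; -39 3 1 0 0 0.09; -49 3 1 0 0 0.12",
)

```text
time_s: 11.4
eef_pos: [0.4839, 0.0831, 0.0203]
tool_rot: [[-0.274, -0.962, -0.002], [-0.962, 0.274, -0.001], [0.001, 0.002, -1.0]]
force: [-1.5, -3.7, 3.5]
width: 0.691
grasp_force: 2.4
```

arm_command(
  steps="-10 1 0 0 0 0.03; -20 2 0 0 0 0.06; -30 3 0 0 0 0.09; -41 3 0 0 0 0.12; -51 3 0 0 0 0.16",
)

```text
time_s: 11.9
eef_pos: [0.4946, 0.1327, 0.0202]
tool_rot: [[-0.424, -0.906, -0.003], [-0.906, 0.424, -0.001], [0.002, 0.002, -1.0]]
force: [-0.5, -3.4, 4.7]
width: 0.689
grasp_force: 2.5
```

arm_command(
  steps="-10 1 0 0 0 0.03; -20 2 0 0 0 0.07; -30 3 0 0 0 0.1; -41 3 0 0 0 0.14; -51 3 0 0 0 0.17",
)

```text
time_s: 12.4
eef_pos: [0.5132, 0.18, 0.0201]
tool_rot: [[-0.571, -0.821, -0.003], [-0.821, 0.571, -0.002], [0.003, 0.002, -1.0]]
force: [-1.9, -3.9, 4.3]
width: 0.691
grasp_force: 2.6
```

```bash
cat > chk.py <<'E'
from push import *
from station import manip
def gauge(c,roi,zt=.02):
    # dark/grey (unsaturated) pixels seen on the yellow bench plane, in bay roi
    im=c["img"];h=cv2.cvtColor(im,cv2.COLOR_RGB2HSV)
    m=((h[...,1]<90)).astype(np.uint8)
    v,u=np.nonzero(m);W=np.array([w2b(onz(c,a+.5,b+.5,zt)) for a,b in zip(u,v)])
    k=(W[:,0]>roi[0])&(W[:,0]<roi[1])&(W[:,1]>roi[2])&(W[:,1]<roi[3])
    W=W[k];return len(W),W.mean(0),np.percentile(W,[2,98],axis=0)[:,:2].round()
E
python3 - <<'E'
from chk import *
c=manip.capture("side");pickle.dump(c,open("c6.pkl","wb"))
s=manip.read_state();R,p=s["tool_rot"],s["eef_pos"];est=w2b(p-.046*R[:,0]);print(s["time_s"],w2b(p),np.degrees(yawof(R)),s["force"],"est",est)
C,H,L=bez([(-290,-151),(-190,-80),(-120,0),(20,0)],35)
rows(R,p,[pose(C[k],H[k],46,20) for k in range(31,36)]+[pose(np.array([x,0.]),0,46,20) for x in (27,34,40,46,51,55,58,60,61,61)])
E
```

```text
12.45 [-74.5 -12.   20.2] -124.7944954331949 [-0.26450708 -0.05688202  0.87908917] est [-29.   -5.5  20.2]
-9 3 0 0 0 0.02; -19 4 0 0 0 0.06; -29 5 0 0 0 0.09; -40 5 0 0 0 0.12; -50 5 0 0 0 0.14
-7 0 0 0 0 0; -14 0 0 0 0 0; -20 0 0 0 0 0; -26 0 0 0 0 0; -31 0 0 0 0 0
-4 0 0 0 0 0; -7 0 0 0 0 0; -9 0 0 0 0 0; -10 0 0 0 0 0; -10 0 0 0 0 0
```

arm_command(
  steps="-9 2 0 0 0 0.02; -19 4 0 0 0 0.06; -29 5 0 0 0 0.09; -40 5 0 0 0 0.12; -50 5 0 0 0 0.14",
)

```text
time_s: 12.95
eef_pos: [0.5385, 0.2247, 0.0201]
tool_rot: [[-0.68, -0.733, -0.001], [-0.733, 0.68, -0.001], [0.001, 0.001, -1.0]]
force: [-2.1, -1.9, 2.5]
width: 0.691
grasp_force: 2.0
```

arm_command(
  steps="-7 0 0 0 0 0; -14 0 0 0 0 0; -20 0 0 0 0 0; -26 0 0 0 0 0; -31 0 0 0 0 0",
)

```text
time_s: 13.45
eef_pos: [0.5603, 0.2477, 0.0204]
tool_rot: [[-0.679, -0.734, 0.0], [-0.734, 0.679, 0.0], [-0.0, 0.0, -1.0]]
force: [-1.1, -0.3, -0.4]
width: 0.689
grasp_force: 1.5
```

arm_command(
  steps="-4 0 0 0 0 0; -7 0 0 0 0 0; -9 0 0 0 0 0; -10 0 0 0 0 0; -10 0 0 0 0 0",
)

```text
time_s: 13.95
eef_pos: [0.5668, 0.2548, 0.0205]
tool_rot: [[-0.679, -0.734, 0.0], [-0.734, 0.679, 0.0], [-0.0, -0.0, -1.0]]
force: [-1.5, -0.4, -1.1]
width: 0.687
grasp_force: 1.1
```

```bash
python3 - <<'E'
from chk import *
s=manip.read_state();R,p=s["tool_rot"],s["eef_pos"];print(s["time_s"],w2b(p),np.degrees(yawof(R)),s["force"],s["width"],"est",w2b(p-.046*R[:,0]))
# back out along -x 70 mm, then rise, and look
p1=b2w(-70,0,20);p2=b2w(-120,0,220)
rows(R,p,line(p,yawof(R),p1,yawof(R),5)+line(p1,yawof(R),p2,yawof(R),5))
E
```

```text
13.95 [14.4 -0.3 20.5] -132.74241803432227 [-1.52051812 -0.39638555 -1.09867315] 0.6869074049484107 est [60.4 -0.1 20.6]
17 0 0 0 0 0; 34 0 0 0 0 0; 51 0 0 0 0 0; 67 1 0 0 0 0; 84 1 1 0 0 0
10 0 -40 0 0 0; 20 0 -80 0 0 0; 30 0 -120 0 0 0; 40 0 -160 0 0 0; 50 0 -200 0 0 0
```

arm_command(
  steps="17 0 0 0 0 0; 34 0 0 0 0 0; 51 0 0 0 0 0; 68 0 0 0 0 0; 84 0 0 0 0 0",
)

```text
time_s: 14.45
eef_pos: [0.5102, 0.1932, 0.0213]
tool_rot: [[-0.678, -0.735, 0.003], [-0.735, 0.678, 0.002], [-0.003, -0.001, -1.0]]
force: [0.1, -0.2, -0.4]
width: 0.695
grasp_force: 0.0
```

arm_command(
  steps="10 0 -40 0 0 0; 20 0 -80 0 0 0; 30 0 -120 0 0 0; 40 0 -160 0 0 0; 50 0 -200 0 0 0",
  claw=1,
)

```text
time_s: 14.95
eef_pos: [0.476, 0.1562, 0.2232]
tool_rot: [[-0.678, -0.735, 0.003], [-0.735, 0.678, 0.002], [-0.003, -0.001, -1.0]]
force: [0.3, 0.6, 0.5]
width: 0.325
grasp_force: 0.0
```

```bash
python3 - <<'E'
from chk import *
d={n:manip.capture(n) for n in("side","wrist")};pickle.dump(d,open("c7.pkl","wb"))
s=manip.read_state();print(s["time_s"],w2b(s["eef_pos"]),s["force"],s["joint_pos"][5])
for n in d:
    im=d[n]["img"];print(n)
    for z in(.0,.021):
      for x in range(-10,36,5):
        o=[]
        for y in range(-50,51,10):
            u,v=proj(d[n],b2w(x,y,z*1e3)).astype(int)
            o.append("".join("%02x"%k for k in im[v,u]) if 0<=u<512 and 0<=v<384 else "------")
        if z>0: print(x,*o)
# gate: blue mask edge
h=cv2.cvtColor(d["side"]["img"],cv2.COLOR_RGB2HSV);m=cv2.inRange(h,(105,150,40),(125,255,255));m[:220]=0
k,l,st,ce=cv2.connectedComponentsWithStats(m)
for i in range(1,k):
    if st[i,4]>40:print("blue",st[i],[w2b(onz(d["side"],*q,.03)) for q in (ce[i],)], cv2.boxPoints(cv2.minAreaRect(cv2.findContours((l==i).astype(np.uint8),0,2)[0][0])).tolist())
for t in(1.6,1.7,1.8,1.9): print(t,proj(d["side"],b2w(-4,70,54)+.14*(-np.cos(t)*BY-np.sin(t)*BX)))
E
```

```text
15.05 [-116.8   -2.3  227.8] [0.22223308 0.58791441 0.77240151] -1.3880152436260387
side
-10 f6e23d f8e445 f7e140 f7e03b f7de3a f7dd3b f7db39 f7d93b f7dd3d f7e13c 62625f
-5 e4c23c f7e143 f7e03d f7df3b f7de3a f7df3c f7db3c f5d441 f7de38 f7e03d bec3b7
0 e2bf39 e1bd38 f6e040 f8e242 f7e03c f6d842 f5d438 f8dc3f f7e03b f7e03b c2c7bd
5 947731 af8a2c f7e242 f6df3e f6de3a f6dc3e f5d441 f7db3d f7df3c f7df3b c5ccbf
10 4f504d a17f29 f6e141 f7df3f ecce3f f6db3d ecca5a f7df41 f7e13f f7df3a bfc8b9
15 4d4d4b b08b2d f7e143 dcb838 a6997a a59b90 545049 6a6153 af8a26 e0bb2f bec5b9
20 4d504a ac882b f6e041 a59d93 9a9486 1f211f 4d4a43 5e5a52 827a6a af8a27 c6ccc2
25 e1d100 e4cf00 f8eb00 e3ce31 f6f000 dfcf00 dcc400 f6f000 e1d025 d5ca00 ac7c00
30 e2cd00 e4d118 f7e600 cfc63f d4c906 8e7c50 ddc800 cfbc3e d0c40e d4cd00 85794c
35 5c5e5c 5d5e5e 5f5e5f 616260 626262 5f615f 646462 626461 636361 666661 666766
wrist
-10 040504 0c0c0f c7b152 f3e174 f4e475 f4e879 f4e775 f4e877 0e0e0f 080609 030407
-5 020205 0c0c0c c2ab50 f4e77a f4e576 f3e173 f4e877 f4e877 0b0c0d 0a090a 050303
0 09070c 0b0d0d c1ab51 f4e375 f4e475 f6e672 f
[... 466 characters left out ...]
1718 161717 1a1a19 161516 1a1c1c 1c1b1b 1e2020
35 252425 222322 20201f 1f1e20 222423 1f2120 202120 222223 202121 212121 212221
blue [218 266  52  16 133] [array([-84.6,  71. ,  30. ])] [[217.68727111816406, 279.9445495605469], [268.6570129394531, 264.8423767089844], [269.4842529296875, 267.6343078613281], [218.51449584960938, 282.7364807128906]]
blue [247 275  22   9  55] [array([-103.6,  102.3,   30. ])] [[246.8490447998047, 280.4716491699219], [267.84906005859375, 274.4716491699219], [268.75469970703125, 277.6414489746094], [247.75469970703125, 283.6414489746094]]
1.6 [265.68097137 258.68573566]
1.7 [268.29288999 262.75083336]
1.8 [270.43550411 267.07556343]
1.9 [272.07420016 271.62999567]
```

The gauge's rear rim shows at x ≈ 13 mm, symmetric about the middle line, so its centre is near (60, 0). The gate is at about 1.75 rad. Next I plan the push to shut it.

```bash
cat >> chk.py <<'E'
def gp(t,r,out,z):
    al=-np.sin(t)*BX-np.cos(t)*BY;n=-np.cos(t)*BX+np.sin(t)*BY
    q=b2w(-4,70,z)+al*r/1e3+n*out/1e3;return q,A-np.pi/2-t
E
python3 - <<'E'
from chk import *
s=manip.read_state();R,p=s["tool_rot"],s["eef_pos"]
a=gp(1.75,105,56,120);print(np.degrees(yawof(R)))
rows(R,p,line(p,yawof(R),a[0],a[1],5)+[gp(1.75,105,56,120-15*k) for k in range(1,6)][:4]+[gp(1.75,105,56,47)]+[gp(1.75,105,56-4*k,47) for k in range(1,6)]+[gp(1.75-.08*k,105,35,47) for k in range(1,21)])
E
```

```text
-132.684295772214
-4 29 21 -0.00 0.02 0.04; -7 59 43 -0.00 0.02 0.07; -11 88 64 -0.00 0.02 0.11; -15 117 86 0 0.02 0.15; -19 147 107 0 0.02 0.18
0 0 15 0 0 0; 0 0 30 0 0 0; 0 0 45 0 0 0; 0 0 60 0 0 0; 0 0 73 0 0 0
-0 -4 0 0 0 0; -0 -8 0 0 0 0; -0 -12 0 0 0 0; -0 -16 0 0 0 0; -0 -20 0 0 0 0
2 -10 0 0 0 -0.08; 4 -18 0 0 0 -0.16; 5 -27 0 0 0 -0.24; 6 -36 0 0 0 -0.32; 5 -45 0 0 0 -0.40
2 -9 0 0 0 -0.08; 4 -17 0 0 0 -0.16; 5 -26 0 0 0 -0.24; 6 -35 0 0 0 -0.32; 5 -44 0 0 0 -0.40
2 -9 0 0 0 -0.08; 4 -17 0 0 0 -0.16; 5 -26 0 0 0 -0.24; 6 -35 0 0 0 -0.32; 5 -44 0 0 0 -0.40
2 -9 0 0 0 -0.08; 4 -17 0 0 0 -0.16; 5 -26 0 0 0 -0.24; 6 -35 0 0 0 -0.32; 5 -44 0 0 0 -0.40
```

arm_command(
  steps="-4 29 21 0 0 0.04; -7 59 43 0 0 0.07; -11 88 64 0 0 0.11; -15 117 86 0 0 0.15; -19 147 107 0 0 0.18",
)

```text
time_s: 15.55
eef_pos: [0.3803, 0.2713, 0.113]
tool_rot: [[-0.8, -0.6, 0.002], [-0.6, 0.8, 0.002], [-0.002, 0.001, -1.0]]
force: [0.2, 0.4, -0.6]
width: 0.006
grasp_force: 0.0
```

arm_command(
  steps="0 0 15 0 0 0; 0 0 30 0 0 0; 0 0 45 0 0 0; 0 0 60 0 0 0; 0 0 73 0 0 0",
)

```text
time_s: 16.05
eef_pos: [0.381, 0.2706, 0.0399]
tool_rot: [[-0.799, -0.601, 0.001], [-0.601, 0.799, 0.001], [-0.002, 0.0, -1.0]]
force: [-0.3, 0.5, 0.8]
width: 0.005
grasp_force: 0.0
```

```bash
python3 - <<'E'
from chk import *
s=manip.read_state();R,p=s["tool_rot"],s["eef_pos"];print(s["time_s"],w2b(p),w2b(gp(1.75,105,56,47)[0]),np.degrees(yawof(R)),R[2],s["force"],s["joint_pos"])
rows(R,p,[gp(1.75,105,56-4*k,47) for k in range(1,6)])
E
```

```text
16.05 [-100.8  146.3   39.9] [-97.3 143.8  47. ] -143.0303846542515 [-1.59592989e-03  4.26541441e-04 -9.99998636e-01] [-0.33548312  0.47975128  0.75616207] [ 9.66565385e-01  3.72180026e-01 -6.12742244e-01  1.80074156e-04
 -5.84225105e-01 -1.89226999e+00]
-4 -6 -7 0 0 0.00; -4 -10 -7 0 0 0.00; -4 -14 -7 0 0 0.00; -4 -18 -7 0 0 0.00; -4 -22 -7 0 0 0.00
```

arm_command(
  steps="-2 -4 -3 0 0 0; -4 -8 -6 0 0 0; -4 -13 -6 0 0 0; -4 -17 -6 0 0 0; -4 -21 -6 0 0 0",
)

```text
time_s: 16.55
eef_pos: [0.397, 0.2554, 0.0471]
tool_rot: [[-0.799, -0.601, 0.001], [-0.601, 0.799, 0.001], [-0.001, 0.0, -1.0]]
force: [0.2, -0.1, 0.5]
width: 0.003
grasp_force: 0.0
```

arm_command(
  steps="2 -10 0 0 0 -0.08; 4 -18 0 0 0 -0.16; 5 -27 0 0 0 -0.24; 6 -36 0 0 0 -0.32; 5 -45 0 0 0 -0.4",
)

```text
time_s: 17.05
eef_pos: [0.4196, 0.2159, 0.0468]
tool_rot: [[-0.5, -0.866, -0.0], [-0.866, 0.5, 0.0], [-0.0, 0.0, -1.0]]
force: [0.2, 1.0, 0.2]
width: 0.004
grasp_force: 0.2
```

arm_command(
  steps="2 -9 0 0 0 -0.08; 4 -17 0 0 0 -0.16; 5 -26 0 0 0 -0.24; 6 -35 0 0 0 -0.32; 5 -44 0 0 0 -0.4",
)

```text
time_s: 17.55
eef_pos: [0.4551, 0.1894, 0.0467]
tool_rot: [[-0.123, -0.992, -0.001], [-0.992, 0.123, -0.0], [0.0, 0.0, -1.0]]
force: [-0.3, -0.3, -0.6]
width: 0.006
grasp_force: 0.2
```

```bash
python3 - <<'E'
from chk import *
s=manip.read_state();R,p=s["tool_rot"],s["eef_pos"];t=A-np.pi/2-yawof(R)
print(s["time_s"],w2b(p),t,w2b(gp(t,105,35,47)[0]),s["force"])
rows(R,p,[gp(.95-.08*k,105,34,46) for k in range(1,11)]+[gp(x,105,34,46) for x in (.1,.05,.02,0,-.02)])
E
```

```text
17.55 [-109.6   36.8   46.7] 0.9436231907402208 [-109.6   36.7   47. ] [-0.32685309 -0.27329916 -0.56781013]
2 -9 1 0 0 -0.07; 4 -18 1 0 0 -0.15; 5 -26 1 0 0 -0.23; 5 -35 1 0 0 -0.31; 5 -44 1 0 0 -0.39
2 -8 0 0 0 -0.08; 4 -17 0 0 0 -0.16; 5 -26 0 0 0 -0.24; 5 -35 0 0 0 -0.32; 5 -44 0 0 0 -0.40
2 -5 0 0 0 -0.05; 3 -11 0 0 0 -0.10; 4 -14 0 0 0 -0.13; 4 -16 0 0 0 -0.15; 4 -18 0 0 0 -0.17
```

arm_command(
  steps="2 -9 0 0 0 -0.07; 4 -18 0 0 0 -0.15; 5 -26 0 0 0 -0.23; 5 -35 0 0 0 -0.31; 5 -44 0 0 0 -0.39",
)

```text
time_s: 18.05
eef_pos: [0.4983, 0.1791, 0.0466]
tool_rot: [[0.264, -0.965, -0.0], [-0.965, -0.264, -0.0], [0.0, 0.0, -1.0]]
force: [-0.6, 0.5, -0.4]
width: 0.006
grasp_force: 0.2
```

arm_command(
  steps="2 -8 0 0 0 -0.08; 4 -17 0 0 0 -0.16; 5 -26 0 0 0 -0.24; 5 -35 0 0 0 -0.32; 5 -44 0 0 0 -0.4",
)

```text
time_s: 18.55
eef_pos: [0.542, 0.1858, 0.0466]
tool_rot: [[0.618, -0.786, -0.001], [-0.786, -0.618, -0.0], [-0.0, 0.001, -1.0]]
force: [-4.6, -0.3, 4.0]
width: 0.005
grasp_force: 2.7
```

```bash
python3 - <<'E'
from chk import *
s=manip.read_state();R,p=s["tool_rot"],s["eef_pos"];t=A-np.pi/2-yawof(R)
print(s["time_s"],w2b(p),t,w2b(gp(t,105,34,46)[0]),s["force"])
rows(R,p,[gp(x,105,34,46) for x in (.1,.07,.04,.02,0)])
c=manip.capture("side");h=cv2.cvtColor(c["img"],cv2.COLOR_RGB2HSV);m=cv2.inRange(h,(105,150,40),(125,255,255));m[:220]=0
k,l,st,ce=cv2.connectedComponentsWithStats(m)
for i in range(1,k):
    if st[i,4]>30:print("blue",st[i],ce[i])
E
```

```text
18.55 [-53.  -29.2  46.6] 0.15355389460312185 [-53.7 -28.6  46. ] [-4.56290509 -0.29172976  3.95931216]
1 -5 1 0 0 -0.05; 2 -8 1 0 0 -0.08; 3 -11 1 0 0 -0.11; 3 -14 1 0 0 -0.13; 3 -16 1 0 0 -0.15
blue [201 242  13  38 105] [207.41904762 261.32380952]
```

arm_command(
  steps="1 -5 0 0 0 -0.05; 2 -8 0 0 0 -0.08; 3 -11 0 0 0 -0.11; 3 -14 0 0 0 -0.13; 3 -16 0 0 0 -0.15",
)

```text
time_s: 19.1
eef_pos: [0.5558, 0.1929, 0.0464]
tool_rot: [[0.727, -0.687, -0.001], [-0.687, -0.727, -0.001], [-0.0, 0.001, -1.0]]
force: [0.0, -0.3, -0.2]
width: 0.005
grasp_force: 0.6
```

```bash
python3 - <<'E'
from chk import *
s=manip.read_state();R,p=s["tool_rot"],s["eef_pos"];t=A-np.pi/2-yawof(R)
print(s["time_s"],w2b(p),t,w2b(gp(t,105,34,46)[0]),s["force"])
E
```

```text
19.1 [-38.4 -34.5  46.4] 0.0070738010292946685 [-38.7 -34.8  46. ] [ 0.01254323 -0.33768022 -0.16868482]
```

arm_command(
  steps="0 -1 0 0 0 0; 0 -2 0 0 0 0; 0 -3 0 0 0 0; 0 -4 0 0 0 0; 0 -4 0 0 0 0",
)

```text
time_s: 19.6
eef_pos: [0.5594, 0.1972, 0.0467]
tool_rot: [[0.727, -0.686, 0.001], [-0.686, -0.727, 0.0], [0.0, -0.001, -1.0]]
force: [0.4, 0.1, -0.2]
width: 0.004
grasp_force: 0.0
```

arm_command(
  steps="0 -1 0 0 0 0; 0 -2 0 0 0 0; 0 -3 0 0 0 0; 0 -4 0 0 0 0; 0 -4 0 0 0 0",
)

```text
time_s: 20.1
eef_pos: [0.5607, 0.1985, 0.0463]
tool_rot: [[0.727, -0.687, -0.003], [-0.687, -0.727, -0.002], [-0.001, 0.004, -1.0]]
force: [-2.9, -4.2, 3.2]
width: 0.004
grasp_force: 2.6
```

```bash
python3 - <<'E'
from chk import *
d={n:manip.capture(n) for n in("side","wrist")};pickle.dump(d,open("c8.pkl","wb"))
s=manip.read_state();R,p=s["tool_rot"],s["eef_pos"];print(s["time_s"],w2b(p),s["force"],s["grasp_force"])
d["wrist1"]=pickle.load(open("c1.pkl","rb"))["side"]
for n in("side","wrist1"):
    h=cv2.cvtColor(d[n]["img"],cv2.COLOR_RGB2HSV);m=cv2.inRange(h,(105,150,40),(125,255,255));m[:220]=0
    k,l,st,ce=cv2.connectedComponentsWithStats(m)
    for i in range(1,k):
        if st[i,4]>15:print(n,"blue",st[i],ce[i])
c=d["wrist"];h=cv2.cvtColor(c["img"],cv2.COLOR_RGB2HSV);m=cv2.inRange(h,(105,150,40),(125,255,255))
k,l,st,ce=cv2.connectedComponentsWithStats(m)
for i in range(1,k):
    if st[i,4]>30:
        q=np.array(cv2.findContours((l==i).astype(np.uint8),0,2)[0][0])[:,0]
        W=np.array([w2b(onz(c,a+.5,b+.5,.054)) for a,b in q]);print("wrist blue",st[i],W.min(0),W.max(0),"top",W[np.argmin(q[:,1])],"bot",W[np.argmax(q[:,1])])
E
```

```text
20.2 [-30.9 -34.2  46.4] [-3.98629065 -4.53441934  3.34248224] 2.6006365567445755
side blue [191 246  22  36 195] [201.33333333 264.38974359]
wrist1 blue [191 243  22  39 239] [200.93723849 263.35146444]
wrist blue [193 177  18  65 689] [ -7.7 -79.8  54. ] [  0.7 -43.8  54. ] top [ -7.4 -79.8  54. ] bot [ -0.  -43.8  54. ]
```

arm_command(
  steps="0 -1 0 0 0 0; 0 -2 0 0 0 0; 0 -2 0 0 0 0; 0 -2 0 0 0 0; 0 -2 0 0 0 0",
)

```text
time_s: 20.7
eef_pos: [0.5607, 0.1986, 0.0463]
tool_rot: [[0.726, -0.687, -0.006], [-0.687, -0.726, -0.005], [-0.001, 0.008, -1.0]]
force: [-5.3, -5.8, 5.3]
width: 0.008
grasp_force: 4.4
```

arm_command(
  steps="0 10 0 0 0 0; 0 25 0 0 0 0; 0 45 -20 0 0 0; 0 65 -60 0 0 0; 0 88 -105 0 0 0",
)

```text
time_s: 21.2
eef_pos: [0.5027, 0.1373, 0.1512]
tool_rot: [[0.727, -0.686, 0.0], [-0.686, -0.727, 0.0], [-0.0, -0.0, -1.0]]
force: [1.9, 0.4, 0.8]
width: 0.006
grasp_force: 0.0
```

arm_command(
  steps="5 0 -40 0 0 0; 10 0 -80 0 0 0; 10 0 -120 0 0 0; 10 0 -150 0 0 0; 10 0 -150 0 0 0",
)

```text
time_s: 21.7
eef_pos: [0.5131, 0.1318, 0.3067]
tool_rot: [[0.727, -0.686, 0.013], [-0.686, -0.727, 0.006], [0.005, -0.013, -1.0]]
force: [-0.3, -0.1, -0.8]
width: 0.003
grasp_force: 0.0
```

```bash
python3 - <<'E'
from chk import *
d={n:manip.capture(n) for n in("side","wrist")};pickle.dump(d,open("c9.pkl","wb"))
s=manip.read_state();print(s["time_s"],w2b(s["eef_pos"]),s["force"])
d0=pickle.load(open("c1.pkl","rb"))
def red(c):
    h=cv2.cvtColor(c["img"],cv2.COLOR_RGB2HSV)
    m=cv2.inRange(h,(0,180,90),(6,255,255))|cv2.inRange(h,(174,180,90),(180,255,255));bl=cv2.inRange(h,(105,150,40),(125,255,255))
    return m,bl
for n in("side","wrist"):
  for t,c in(("start",d0[n]),("now",d[n])):
    for nm,m in zip(("red","blue"),red(c)):
      k,l,st,ce=cv2.connectedComponentsWithStats(m)
      for i in range(1,k):
        w=w2b(onz(c,*ce[i],.049))
        if st[i,4]>60 and abs(w[0]+20)<50 and abs(w[1])<90: print(n,t,nm,st[i,4],ce[i].round(1),w)
# side-view difference around gate/catch, start vs now (same camera)
D=np.abs(d0["side"]["img"].astype(int)-d["side"]["img"]).max(2)[225:300,170:245]
v,u=np.nonzero(D>60);print("changed px",len(v),(u.min()+170,u.max()+170,v.min()+225,v.max()+225) if len(v) else "")
h=lambda x,y,z:proj(d["side"],b2w(x,y,z))
print("nose",h(-15,-95,50),"pad",h(-40,25,49))
for r in D[:,::2][::3]: print("".join("#" if x>60 else "." for x in r))
E
```

```text
21.8 [-114.4  -43.5  301.6] [ 0.02593699  0.01066801 -0.47651203]
side start red 299 [221.1 263.1] [-43.7  28.4  49. ]
side start blue 239 [200.9 263.4] [-0.3  4.8 49. ]
side now red 298 [221.4 263.1] [-44.4  28.7  49. ]
side now blue 236 [201.  263.5] [-0.3  5.1 49. ]
wrist start red 967 [193.4 178.2] [-41.   23.6  49. ]
wrist start blue 366 [164.6 156.8] [-2.6 -7.3 49. ]
wrist now red 856 [205.8 209.5] [-40.9  24.1  49. ]
wrist now blue 336 [178.4 189. ] [-2.6 -7.9 49. ]
changed px 286 (np.int64(188), np.int64(244), np.int64(259), np.int64(285))
nose [190.3725016  234.81980768] pad [219.14459434 262.7180921 ]
......................................
......................................
......................................
......................................
......................................
......................................
......................................
......................................
......................................
......................................
......................................
......................................
...............................#...##.
................................######
..........##....................######
..........###..................#######
...........###..................######
............###..................###..
.............##....................#..
..............##...................##.
...............#....................##
......................................
......................................
......................................
......................................
```

The gate, pad and nose now match their starting pixels, so the bar is latched. Only the doorway interior and a shadow have changed. I'm handing in the job.

```bash
python3 -c "
from station import manip
print(manip.close_job())"
```

```text
the job is handed in; nothing more can be done
None
```

The job is handed in: by my camera checks the small gauge stands in the bay about 60 mm behind the doorway, with the gate shut and latched, in about 22 s of robot time (the hand-in returned no verdict).

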